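# Send a loaded shuttle past its spring stop into the marking press

## Robot

A 6-joint arm with a two-finger parallel gripper is mounted at the origin on the work surface. World frame = base frame: x ahead of the robot, y to its left, z up, the work surface at z = 0. Lengths are in m, angles in rad, forces in N, time in s.
With the tool pointing down it reaches from about 0.25 to 0.8 m from the base axis. Payload 8.5 kg.
Tool frame: the origin (TCP) lies at the very end of the fingers, on their centre line; the grasp point (between the pads) lies 19 mm behind it; z points along the fingers, y is the line along which they close (so a half turn about z gives the same grasp; the last joint's range is limited). The gripper opens to 85 mm and grips with 20 to 120 N. Pads are 22 mm wide; open, the fingers measure 114 mm over their backs; the gripper's body (76 mm by 85 mm) begins 54 mm behind the grasp point. The pads swing forward as they close: fully open they stand 13 mm farther back than shut.
Start: joints at [1.314, 0.238, -0.013, 1.319, 0, 1.571], TCP at [0.133, 0.508, 0.231] pointing down, gripper open.
Joint ranges: [-2.66, 2.66], [-1.03, 1.9], [-1.14, 1.46], [-1.82, 2.27], [-1.45, 1.34], [-3.14, 3.14]. Speed limits (rad/s): [2.22, 2.22, 2.79, 3.14, 3.14, 3.14].

## Interface

Orientations are given as a unit quaternion [x, y, z, w].
In Python, from cell import env gives the robot as it stands.
- The arm moves only by the tool play_rows, never from a script. Its arguments are lists of equal length, an entry for each row: "linear": the shift along the tool's x, y, z in mm, a list of three; "rot": the turn, a rotation vector about the tool's x, y, z in rad, a list of three. In form: {"linear": [[dx, dy, dz], ...], "rot": [[rx, ry, rz], ...]}. A call has 1 to 8 rows; each row shifts and turns the commanded pose from where the row before left it, along the tool's axes as they then stand; what a row does not reach is not made up. A row lasts 1/10 s, in which the tool goes at most 50 mm and 8.59 degrees, less where a joint would pass 70% of its speed; a pose out of reach is approached as far as the arm can. A call is refused whole if a number of a shift passes 50 or a number of a turn 0.15, either way. A call with a gripper value outside its range is refused whole. "grip" is the finger opening in mm, from 0 to 85.4, set as the call begins (left out, the last holds). The fingers move at their own pace and stop on an object; the grip force is fixed at half the most. Time passes only in rows, so rows that do not move let the fingers close. It gives the time, the measured TCP pose, the force, the opening and the grip force at its end, in the units of the state.
- env.state(): the state, without advancing time (a new reading comes with each control period).
- env.capture(name): name is "scene" or "top"; returns a dict with "color" (400x640x3 uint8, red, green, blue), "depth" (400x640 float32, m along the optical axis (not along the pixel's ray), 0 where there is no reading), "fx", "fy", "cx", "cy" (pixels), "dist" ([k1, k2, p1, p2, k3] as OpenCV has them; the pictures are not rectified), "extrinsics" (4x4, takes a point from camera to world coordinates). Camera axes: x right, y down, z forward; pixel columns grow to the right and rows downward; lengths in m; the calibration is good to about 2 mm. A picture is of the moment at which its call begins.
- env.hand_in(): hands the job in; it is judged then, once.
The state is a dict: "t": time; "joints": joint angles; "qd": joint speeds; "joint_torque": joint torques, N m; "tool_pos": TCP position; "ee_rot": TCP orientation; "wrist_force": force on the tool from outside, world axes, zero at the start; "moment": the same for the moment, N m; "grip_width": finger opening in m; "grip_force": force on a finger pad.
Only numpy, scipy, OpenCV 4.12 (cv2) and the standard library are available. Lean on these libraries where they do the work, as an engineer would, in place of code of your own. Each camera call takes 0.05 s, during which the arm holds its last target. There are 200 camera calls.

## Task

A bracket is loaded in the sliding carriage of the bench marking press. Reach a fingertip down through the carriage's window, hold the red spring stop down, and with that same fingertip against the yellow lip push the carriage past the stop until it is fully home under the marking head and the red stop has sprung up again behind it. Only press and push: leave the bracket untouched in its nest, do not disturb the loose things lying about, and finish clear of everything.

Things in the scene. Friction and masses are not known exactly. Their poses are not given: they have to be found in the camera images.
- press: bench marking press, fixed; place and yaw differ. Aluminium bed 260 x 520 mm, top 20 mm above the bench (z = 0, where the origin lies). +y = the way the carriage slides in, from the stop to the head; -x = near side; z up. Two guide bars along y beside the carriage: 44 to 66 mm either side of the centre line, top 59 mm up (bolts 63). Spring stop at x = 0, y = -140 mm
- nose (a point): tip of the marking head's stylus, on the press's centre line at y = 125 mm, 84 mm above the bench. Grey head above it: 80 mm wide, y = 92 to 188 mm, 160 to 265 mm above the bench. Behind it the green column, y = 190 to 265 mm, with its crank 375 mm high
- shuttle (a joint): how far the carriage has slid in, m: 0 parked (start), 0.090 fully home at its end stop. Steel plate 96 mm wide, 40 to 52 mm above the bench; friction about 1.5 N; stays where left, cannot rise. With the stop up it is locked after 2 mm. Its rear part (48 mm long, behind the window) runs over the pressed stop and keeps it down; from about 0.086 on it has passed and the stop springs up
- stop (a joint): how far the red spring stop is pressed down, m: 0 = up (locked), 0.014 = bottom. About 3 N to start, 9 N at the bottom. It must be at least 8 mm down for the carriage to pass; 11 to 12 mm is good. It springs up by itself when nothing covers it
- stop_top (a point): centre of the top face of the red spring stop, a flat pad 34 mm (press x) by 36 mm (press y). The point goes down with the pad: 48 mm above the bench when up, 34 mm at the bottom; it does not move sideways. Any part of the face may be pressed, and a fingertip may slide along it
- window (a point): centre of the finger window in the carriage, at the plate's top (52 mm above the bench). 54 mm wide (press x), 44 mm long (press y), open down to the stop; at the start its centre lies 2 mm further along press +y than the stop's. It moves with the carriage
- push_lip (a point): yellow push lip at the +y end of the window: middle of the top edge of the face that looks back into the window. That upright face is 54 mm wide in the window, from 40 up to 66 mm above the bench; the lip is 12 mm thick. Push it along press +y. At the start it lies 24 mm from the stop's centre, so a fingertip (at least 14 mm long in press y) that reaches it still stands on the stop
- nest (a point): centre of the nest's floor on the carriage, 58 mm above the bench, 151 mm further along press +y than the push lip's face. Brass locators 10 mm high stand around the bracket
- bracket: zinc-plated stamped bracket lying loose in the nest: base 60 x 46 mm (press x, y), 4 mm thick, upright flange 34 mm high along its +x edge with a 12 mm lip at the top. Origin: centre of its underside, within 2 mm of nest. It rides with the carriage and is not to be touched
- marked: finished bracket lying loose on the press bed in front of the guide bars (near side, -x): same shape and size as bracket. Origin: centre of its underside. Not to be disturbed
- wrench: small steel spanner, 130 mm long and 8 mm high, lying loose on the near ledge of the press bed, beside the spring stop. Origin: centre of its underside. Not to be disturbed
- stack: four nested zinc brackets, 74 x 46 x 47 mm high, loose on the newspaper. Origin: centre of the lowest one's base. Not to be disturbed
- spare: single zinc bracket, loose on the newspaper, same shape as bracket. Origin: centre of its underside. Not to be disturbed
- caliper: calliper with a grey display, 190 mm long and 14 mm high, loose on the newspaper. Origin: underside, middle of its beam. Not to be disturbed
- oiler: white bottle with red cap, 52 mm across and 130 mm high, standing loose on the bench at the left. Origin: centre of its underside. Not to be disturbed
- driver: orange screwdriver, 180 mm long and 26 mm thick, lying loose on the bench at the left. Origin: centre of its underside. Not to be disturbed

How it is judged:
On the way, in this order (a step that is already met when the one before it is completed fails the run):
1. the red stop is held down while the carriage is still parked (value of joint stop above 0.008 m and value of joint shuttle below 0.012 m), for 0.1 s.
2. the carriage is being slid over the pressed stop (value of joint shuttle above 0.04 m and value of joint stop above 0.006 m), for 0.05 s.
At the end, for the whole second after the job is handed in: The carriage is home (within 3 mm of its end stop) and still, the red stop is up again behind it (within 3 mm of its top), and the bracket lies at rest in its nest (within 6 mm, upright within 7 degrees) (value of joint shuttle above 0.087 m and value of joint stop below 0.003 m and velocity of joint shuttle below 0.01 m/s and distance between bracket and nest below 0.006 m and angle between bracket's own z axis and vertical below 0.12 rad and linear speed of bracket below 0.02 m/s); the robot touches nothing.
It fails at once if the bracket in the nest is touched by the robot (contact force between bracket and the arm above 0.5 N or contact force between bracket and the fingers above 0.5 N).
It fails at once if the bracket is lifted, tipped or knocked out of its nest (not (distance between bracket and nest below 0.006 m and angle between bracket's own z axis and vertical below 0.12 rad)).
It fails at once if a loose thing lying about is moved more than 15 mm or lifted (distance of any of marked, wrench, stack, spare, caliper, oiler, driver from where it was at the start of the episode above 0.015 m).
It also fails if it takes over 32 s, if anything falls off the work surface, if the arm or the gripper's body presses on something with over 40 N, if the wrist force passes 120 N, or if a joint passes its speed limit or range.

## Working session

There is one attempt and no reset: what is moved stays moved. The work goes in short steps, Python scripts to look and compute and a tool call to move; the robot and the scene stay as the last step left them, time stands still between calls to the robot, and variables do not carry over. Pictures are saved under pics/ and viewed, at most 10 in all, crops included, and the job is handed in when it is done.

Besides the shell and the picture viewer there is one more tool, called after ">>>" by a JSON object that holds its "method" and its "body", one argument or row to a line. play_rows: Moves the arm, as the interface text tells. Its arguments: {"type":"object","properties":{"linear":{"type":"array"},"rot":{"type":"array"},"grip":{"type":"number"}},"required":["linear","rot"]}

```bash
mkdir -p pics; cat > h.py <<'E'
from cell import env
import numpy as np, cv2
def save(name,fn):
    c=env.capture(name); cv2.imwrite('pics/'+fn,cv2.cvtColor(c['color'],cv2.COLOR_RGB2BGR)); return c
def ray(c,uv):
    K=np.array([[c['fx'],0,c['cx']],[0,c['fy'],c['cy']],[0,0,1]])
    p=cv2.undistortPoints(np.array(uv,float).reshape(-1,1,2),K,np.array(c['dist'])).reshape(-1,2)
    E=np.array(c['extrinsics']); d=np.c_[p,np.ones(len(p))]@E[:3,:3].T
    return E[:3,3],d
def onz(c,uv,z):
    o,d=ray(c,uv); return o+d*((z-o[2])/d[:,2])[:,None]
E
python3 - <<'E'
from h import *
for n in('scene','top'):
    c=save(n,n+'1.png'); print(n,np.round(c['extrinsics'],3).tolist(),c['fx'])
    np.savez(n+'1.npz',**c)
s=env.state();print(s['t'],s['tool_pos'],s['ee_rot'],s['grip_width'],s['wrist_force'])
E
```

```text
scene [[-0.771, 0.467, -0.433, 1.228], [0.636, 0.547, -0.544, 0.817], [-0.017, -0.695, -0.719, 1.223], [0.0, 0.0, 0.0, 1.0]] 465.4041405422582
top [[0.022, -0.988, 0.153, 0.33], [-1.0, -0.021, 0.007, -0.068], [-0.004, -0.153, -0.988, 1.336], [0.0, 0.0, 0.0, 1.0]] 418.73589240674096
0.1 [0.13323909 0.50742352 0.23074818] [ 1.28042505e-01  9.91768475e-01 -6.34349481e-04 -8.37035982e-05] 0.08533718426507753 [0.13465088 0.03301504 0.2018494 ]
```

View pics/scene1.png

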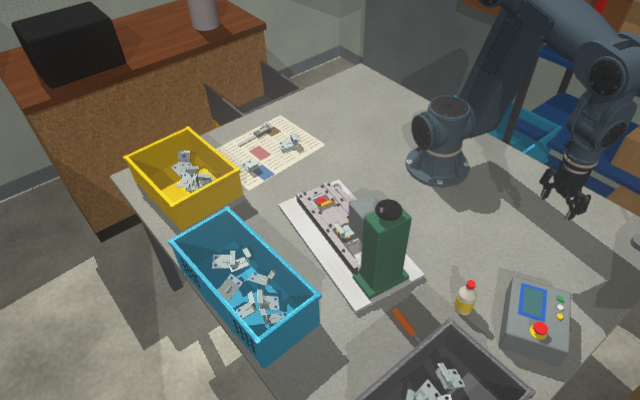

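View pics/top1.png

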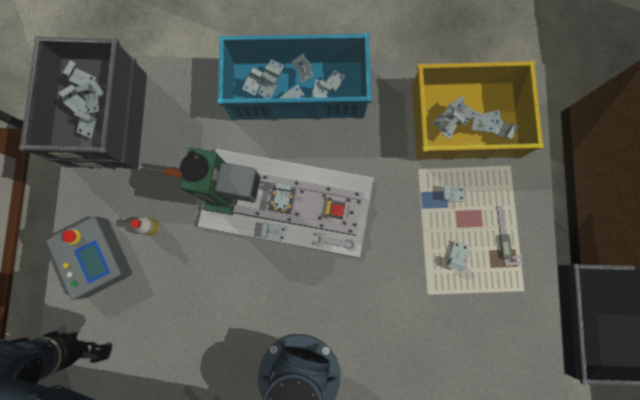

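The scene view shows the press at about (350,240). In the top view the bed spans (200–372, 150–255), the red stop is near (336,209), the head near (238,182) and the oiler near (143,226). Next I'll crop and measure.

```bash
python3 - <<'E'
from h import *
c=dict(np.load('top1.npz')); im=c['color'][140:265,190:385]
cv2.imwrite('pics/crop1.png',cv2.cvtColor(cv2.resize(im,None,fx=4,fy=4,interpolation=cv2.INTER_CUBIC),cv2.COLOR_RGB2BGR))
for n in('top','scene'):
    c=dict(np.load(n+'1.npz')); hsv=cv2.cvtColor(c['color'],cv2.COLOR_RGB2HSV); H,S,V=cv2.split(hsv)
    red=(((H<6)|(H>174))&(S>150)&(V>80)).astype(np.uint8); yel=((H>18)&(H<32)&(S>130)&(V>80)).astype(np.uint8)
    for nm,m in(('red',red),('yel',yel)):
        k,l,st,ce=cv2.connectedComponentsWithStats(m)
        for i in range(1,k):
            if st[i,4]>8:
                print(n,nm,st[i],ce[i].round(1),onz(c,[ce[i]],.048 if nm=='red' else .066).round(4)[0])
E
```

```text
top red [332 205  12  11 105] [337.3 209.8] [ 0.504  -0.1072  0.048 ]
top red [131 219   9   8  58] [134.9 222.9] [0.4499 0.5163 0.048 ]
top red [ 63 231  12  11 109] [ 68.3 236. ] [0.4053 0.7162 0.048 ]
top yel [ 417   61  127   92 6007] [472.3 109.5] [ 0.831  -0.5288  0.066 ]
top yel [326 201   5  13  50] [328. 207.] [ 0.5095 -0.0783  0.066 ]
top yel [149 220   9  14  62] [154.2 227.3] [0.436  0.4484 0.066 ]
top yel [ 70 230  11  14  67] [ 76.2 236.7] [0.4026 0.6813 0.066 ]
top yel [ 63 263   6   5  25] [ 65.4 264.9] [0.3179 0.7038 0.066 ]
scene red [594   0  14  15 123] [600.1   5.4] [-1.7356 -0.287   0.048 ]
scene red [316 197  11   7  44] [320.7 200.1] [ 0.5057 -0.1057  0.048 ]
scene red [467 280   9  10  65] [470.5 284.4] [0.3897 0.4628 0.048 ]
scene red [534 322  14  13 139] [540.2 327.9] [0.3593 0.6766 0.048 ]
scene yel [213 120   7   8  24] [216.  123.7] [ 0.5646 -0.7286  0.066 ]
scene yel [ 123  126  120  104 6371] [184.2 176.5] [ 0.8241 -0.5171  0.066 ]
scene yel [318 200  16   9  58] [325.8 203.6] [ 0.5142 -0.0668  0.066 ]
scene yel [455 297  19  16 157] [462.7 306.1] [0.4788 0.5006 0.066 ]
scene yel [557 314   6   6  29] [559.5 316.1] [0.2999 0.6921 0.066 ]
scene yel [529 325  18  15  91] [536.1 333.9] [0.397  0.6819 0.066 ]
```

View pics/crop1.png

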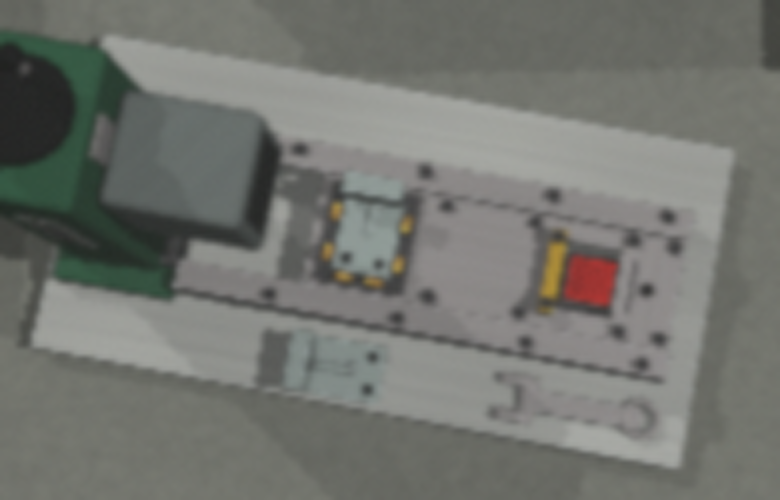

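The crop shows the red pad at crop (591,280), the yellow lip at (553,272), and the bracket nest near (370,235). The bed corners are (735,150), (680,468) and (32,345).

```bash
python3 - <<'E'
from h import *
c=dict(np.load('top1.npz'))
f=lambda p:[(p[0]+.5)/4-.5+190,(p[1]+.5)/4-.5+140]
P=onz(c,[f(p) for p in [(735,150),(680,468),(32,345)]],.02)[:,:2]; print(P.round(4),np.linalg.norm(P[0]-P[1]),np.linalg.norm(P[2]-P[1]))
# lines: front edge of near guide bar top, bar bolts z=.063
B=onz(c,[f(p) for p in [(300,149),(668,216),(268,293),(641,364)]],.063)[:,:2]
L=onz(c,[f(p) for p in [(176,290),(660,381)]],.059)[:,:2]
for a,b in((P[1],P[2]),(B[1],B[0]),(B[3],B[2]),(L[1],L[0])):
    d=b-a; print('press y dir angle deg from world y',np.degrees(np.arctan2(d[0],d[1])))
d=P[0]-P[1]; print('end edge',np.degrees(np.arctan2(-d[1],d[0])))
y=P[2]-P[1]; y/=np.linalg.norm(y); x=np.array([y[1],-y[0]])
o=(P[0]+P[1])/2; print('bed-end mid',o,'stop from bed',o+.12*y)
print('guide centre line offset of red', [(np.array([.504,-.1072])-(B[0]+B[2])/2)@x])
print(onz(c,[f((553,272)),f((591,280)),f((370,235))],.05))
print('joints',env.state()['joints'])
# z check
o_,_=ray(c,[[0,0]])
D=c['depth']; E=c['extrinsics']
for p in [(591,280),(590,330),(460,200)]:
    u,v=f(p); z=D[int(round(v)),int(round(u))]; o2,dd=ray(c,[[u,v]]); print(p,o2+dd*z)
E
```

```text
[[ 0.6158 -0.2221]
 [ 0.3621 -0.1801]
 [ 0.4473  0.3311]] 0.25720617800103884 0.5181896657687364
press y dir angle deg from world y 9.45893445868701
press y dir angle deg from world y 9.281500004471496
press y dir angle deg from world y 9.583127618024074
press y dir angle deg from world y 9.441130194413287
end edge 9.40744975686729
bed-end mid [ 0.48896868 -0.2011143 ] stop from bed [ 0.50868955 -0.08274586]
guide centre line offset of red [np.float64(-0.0001259179305901184)]
[[ 0.50983005 -0.07799633  0.05      ]
 [ 0.50420305 -0.10753641  0.05      ]
 [ 0.53585767  0.06489501  0.05      ]]
joints [ 1.31401139e+00  2.38705843e-01 -1.41739833e-02  1.31919619e+00
  3.58829476e-06  1.57080141e+00]
(591, 280) [[ 0.50398567 -0.10748731  0.0516058 ]]
(590, 330) [[ 0.46524299 -0.10737274  0.05064812]]
(460, 200) [[ 0.56490321 -0.00435812  0.05052428]]
```

```bash
cat > plan.py <<'E'
from h import *
from scipy.spatial.transform import Rotation as R
def plan(p,q,tgt,n,ang):
    r=R.from_quat(q); step=(np.array(tgt)-p)/n
    for i in range(n):
        print(np.round(r.inv().apply(step)*1000).astype(int).tolist()); r=r*R.from_rotvec([0,0,ang/n])
    print('per-row rot',ang/n,'end x axis',r.apply([1,0,0]))
E
python3 - <<'E'
from plan import *
s=env.state()
y=np.array([.164,.9865]);x0=R.from_quat(s['ee_rot']).apply([1,0,0])
ang=np.arctan2(x0[1],x0[0])-np.arctan2(y[1],y[0]); print(ang)
tgt=np.r_[np.array([.504,-.1072])+.004*y,.15]
plan(s['tool_pos'],s['ee_rot'],tgt,16,ang)
E
```

```text
1.47874399711887
[-32, -31, 5]
[-35, -28, 5]
[-37, -25, 5]
[-39, -21, 5]
[-41, -17, 5]
[-43, -13, 5]
[-44, -9, 5]
[-44, -5, 5]
[-45, -1, 5]
[-45, 3, 5]
[-44, 7, 5]
[-43, 11, 5]
[-42, 15, 5]
[-41, 19, 5]
[-39, 22, 5]
[-36, 26, 5]
per-row rot 0.09242149981992938 end x axis [ 0.16399337  0.98646062 -0.00127394]
```

>>> {"method": "play_rows", "body": {
  "linear": [
    [-32,-31,5],
    [-35,-28,5],
    [-37,-25,5],
    [-39,-21,5],
    [-41,-17,5],
    [-43,-13,5],
    [-44,-9,5],
    [-44,-5,5]
  ],
  "rot": [
    [0,0,0.092],
    [0,0,0.092],
    [0,0,0.092],
    [0,0,0.092],
    [0,0,0.092],
    [0,0,0.092],
    [0,0,0.092],
    [0,0,0.092]
  ],
  "grip": 0
}}

```text
t: 0.9
tool_pos: [0.3203, 0.2019, 0.1911]
ee_rot: [0.478, 0.878, 0.0, 0.0]
wrist_force: [1.1, 1.1, 0.2]
grip_width: 0.0
grip_force: 0.0
```

>>> {"method": "play_rows", "body": {
  "linear": [
    [-45,-1,5],
    [-45,3,5],
    [-44,7,5],
    [-43,11,5],
    [-42,15,5],
    [-41,19,5],
    [-39,22,5],
    [-36,26,5]
  ],
  "rot": [
    [0,0,0.092],
    [0,0,0.092],
    [0,0,0.092],
    [0,0,0.092],
    [0,0,0.092],
    [0,0,0.092],
    [0,0,0.092],
    [0,0,0.092]
  ]
}}

```text
t: 1.7
tool_pos: [0.5081, -0.1032, 0.1509]
ee_rot: [0.762, 0.647, -0.0, -0.0]
wrist_force: [0.7, -0.2, 1.2]
grip_width: 0.0001
grip_force: 0.0
```

>>> {"method": "play_rows", "body": {
  "linear": [
    [0,0,0],
    [0,0,0]
  ],
  "rot": [
    [0,0,0],
    [0,0,0]
  ]
}}

```text
t: 1.9
tool_pos: [0.5073, -0.102, 0.1505]
ee_rot: [0.761, 0.648, -0.001, -0.001]
wrist_force: [0.1, 0.2, 0.0]
grip_width: -0.0001
grip_force: 0.0
```

```bash
cat > rep.py <<'E'
from h import *
from scipy.spatial.transform import Rotation as R
def rep():
    s=env.state(); r=R.from_quat(s['ee_rot']); y=np.array([.164,.9865]); x=np.array([.9865,-.164])
    e=s['tool_pos'][:2]-np.array([.504,-.1072])
    print('t',s['t'],'press x,y from stop mm',(e@x*1e3).round(1),(e@y*1e3).round(1),'z',s['tool_pos'][2].round(4),'x-axis',r.apply([1,0,0]).round(4),'z-axis',r.apply([0,0,1]).round(4),'F',np.round(s['wrist_force'],1),'grip',s['grip_width'],'q6',s['joints'][5])
E
python3 - <<'E'
from rep import *
rep(); c=save('scene','s2.png'); t=save('top','t2.png')
a=cv2.resize(c['color'][130:280,260:420],None,fx=3.7,fy=3.7,interpolation=cv2.INTER_CUBIC)
cv2.imwrite('pics/s2c.png',cv2.cvtColor(a,cv2.COLOR_RGB2BGR))
E
```

```text
t 1.9 press x,y from stop mm 2.4 5.6 z 0.1505 x-axis [1.589e-01 9.873e-01 1.000e-04] z-axis [-1.9e-03  4.0e-04 -1.0e+00] F [0.1 0.2 0. ] grip -0.00012839659966605804 q6 1.5319164190270396
```

View pics/s2c.png

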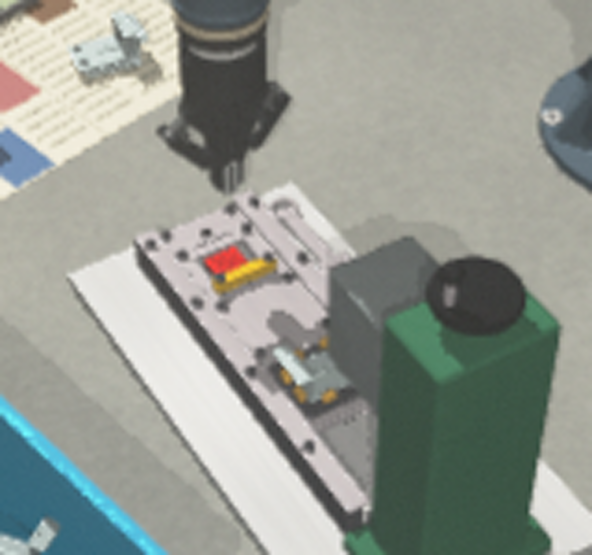

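The fingers (tip at 228,185 in the crop) hang over the rear of the carriage. The red pad at (225,262) and the lip at (245,275) are unobstructed. I'll centre and descend.

>>> {"method": "play_rows", "body": {
  "linear": [
    [-4,-2,20],
    [0,0,40],
    [0,0,25],
    [0,0,8],
    [0,0,5],
    [0,0,0]
  ],
  "rot": [
    [0,0,-0.005],
    [0,0,0],
    [0,0,0],
    [0,0,0],
    [0,0,0],
    [0,0,0]
  ]
}}

```text
t: 2.6
tool_pos: [0.5053, -0.1045, 0.0539]
ee_rot: [0.759, 0.651, 0.0, 0.0]
wrist_force: [0.1, -0.6, 0.6]
grip_width: -0.0
grip_force: 0.0
```

```bash
python3 -c "
from rep import *
rep()"
```

```text
t 2.6 press x,y from stop mm 0.8 2.9 z 0.0539 x-axis [ 1.515e-01  9.885e-01 -1.000e-04] z-axis [ 5.e-04 -2.e-04 -1.e+00] F [ 0.1 -0.6  0.6] grip -1.988985640847724e-05 q6 1.519083120890278
```

>>> {"method": "play_rows", "body": {
  "linear": [
    [0,0,5],
    [0,0,4],
    [0,0,4],
    [0,0,4],
    [0,0,0],
    [0,0,0]
  ],
  "rot": [
    [0,0,0.012],
    [0,0,0],
    [0,0,0],
    [0,0,0],
    [0,0,0],
    [0,0,0]
  ]
}}

```text
t: 3.2
tool_pos: [0.5062, -0.105, 0.037]
ee_rot: [0.763, 0.646, 0.001, 0.001]
wrist_force: [0.5, 2.1, 7.6]
grip_width: 0.0001
grip_force: 3.6
```

```bash
python3 -c "
from rep import *
rep()"
```

```text
t 3.2 press x,y from stop mm 1.8 2.6 z 0.037 x-axis [1.642e-01 9.864e-01 3.000e-04] z-axis [ 2.3e-03 -1.0e-04 -1.0e+00] F [0.5 2.1 7.6] grip 0.00010434708053592433 q6 1.5310664947689268
```

>>> {"method": "play_rows", "body": {
  "linear": [
    [4,0,0],
    [4,0,0],
    [4,0,0],
    [5,0,0],
    [5,0,0],
    [0,0,0]
  ],
  "rot": [
    [0,0,0],
    [0,0,0],
    [0,0,0],
    [0,0,0],
    [0,0,0],
    [0,0,0]
  ]
}}

```text
t: 3.8
tool_pos: [0.5094, -0.0841, 0.0371]
ee_rot: [0.763, 0.646, -0.0, 0.002]
wrist_force: [-0.3, -3.8, 6.9]
grip_width: 0.0001
grip_force: 3.6
```

```bash
python3 - <<'E'
from rep import *
rep(); t=save('top','t3.png')
a=cv2.resize(t['color'][140:265,190:385],None,fx=4,fy=4,interpolation=cv2.INTER_CUBIC)
cv2.imwrite('pics/t3c.png',cv2.cvtColor(a,cv2.COLOR_RGB2BGR))
E
```

```text
t 3.8 press x,y from stop mm 1.5 23.7 z 0.0371 x-axis [ 0.1647  0.9863 -0.0024] z-axis [ 0.0015 -0.0026 -1.    ] F [-0.3 -3.8  6.9] grip 6.91226600321992e-05 q6 1.574051793843489
```

View pics/t3c.png

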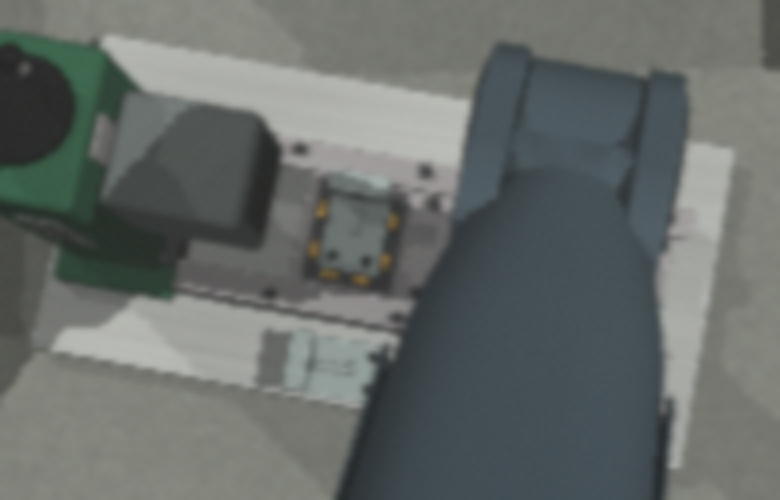

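The nest has moved from about x=370 to 355 px in the crop, so the carriage has passed the stop by about 11 mm. The wrist is well clear of the head, so I'll keep pushing.

>>> {"method": "play_rows", "body": {
  "linear": [
    [8,0,0],
    [8,0,0],
    [8,0,0],
    [8,0,0],
    [8,0,0],
    [8,0,0],
    [8,0,0],
    [8,0,0]
  ],
  "rot": [
    [0,0,0],
    [0,0,0],
    [0,0,0],
    [0,0,0],
    [0,0,0],
    [0,0,0],
    [0,0,0],
    [0,0,0]
  ]
}}

```text
t: 4.65
tool_pos: [0.5198, -0.021, 0.0368]
ee_rot: [0.763, 0.646, -0.0, 0.001]
wrist_force: [-0.1, -6.5, 5.8]
grip_width: -0.0002
grip_force: 3.0
```

>>> {"method": "play_rows", "body": {
  "linear": [
    [3,0,0],
    [3,0,0],
    [2,0,0],
    [2,0,0],
    [2,0,0],
    [0,0,0]
  ],
  "rot": [
    [0,0,0],
    [0,0,0],
    [0,0,0],
    [0,0,0],
    [0,0,0],
    [0,0,0]
  ]
}}

```text
t: 5.25
tool_pos: [0.5214, -0.0085, 0.0364]
ee_rot: [0.763, 0.646, 0.0, 0.0]
wrist_force: [-0.1, -1.7, 0.4]
grip_width: -0.0003
grip_force: 0.7
```

```bash
python3 -c "
from rep import *
rep()"
```

```text
t 5.25 press x,y from stop mm 0.9 100.2 z 0.0364 x-axis [ 1.644e-01  9.864e-01 -3.000e-04] z-axis [ 4.e-04 -4.e-04 -1.e+00] F [-0.1 -1.7  0.4] grip -0.00029610079760440455 q6 1.719965826945853
```

>>> {"method": "play_rows", "body": {
  "linear": [
    [1,0,0],
    [1,0,0],
    [1,0,0],
    [0,0,0]
  ],
  "rot": [
    [0,0,0],
    [0,0,0],
    [0,0,0],
    [0,0,0]
  ]
}}

```text
t: 5.65
tool_pos: [0.5216, -0.0051, 0.0362]
ee_rot: [0.763, 0.647, -0.0, -0.0]
wrist_force: [0.7, -0.4, 0.5]
grip_width: 0.0001
grip_force: 0.3
```

>>> {"method": "play_rows", "body": {
  "linear": [
    [1,0,0],
    [1,0,0],
    [0,0,0]
  ],
  "rot": [
    [0,0,0],
    [0,0,0],
    [0,0,0]
  ]
}}

```text
t: 5.95
tool_pos: [0.5215, -0.0049, 0.0362]
ee_rot: [0.763, 0.646, -0.002, 0.001]
wrist_force: [-1.3, -10.4, 0.3]
grip_width: -0.0002
grip_force: 5.4
```

Position stalls while force rises to about 10 N, which is the end stop. I'll back off slightly and lift straight up.

>>> {"method": "play_rows", "body": {
  "linear": [
    [-5,0,0],
    [-4,0,0],
    [0,0,0],
    [0,0,-15],
    [0,0,-30],
    [0,0,-40],
    [0,0,-40],
    [0,0,-20]
  ],
  "rot": [
    [0,0,0],
    [0,0,0],
    [0,0,0],
    [0,0,0],
    [0,0,0],
    [0,0,0],
    [0,0,0],
    [0,0,0]
  ]
}}

```text
t: 6.75
tool_pos: [0.5215, -0.0119, 0.1847]
ee_rot: [0.763, 0.646, 0.002, 0.001]
wrist_force: [0.5, 0.2, -0.4]
grip_width: -0.0
grip_force: 0.0
```

>>> {"method": "play_rows", "body": {
  "linear": [
    [-40,0,0],
    [-50,0,0],
    [-50,0,0],
    [-50,0,0],
    [-40,0,0],
    [0,0,0],
    [0,0,0],
    [0,0,0]
  ],
  "rot": [
    [0,0,0],
    [0,0,0],
    [0,0,0],
    [0,0,0],
    [0,0,0],
    [0,0,0],
    [0,0,0],
    [0,0,0]
  ]
}}

```text
t: 7.55
tool_pos: [0.4828, -0.2382, 0.1812]
ee_rot: [0.763, 0.647, 0.0, -0.0]
wrist_force: [-0.5, 0.2, 0.4]
grip_width: 0.0002
grip_force: 0.0
```

```bash
python3 - <<'E'
from rep import *
rep(); t=save('top','t4.png')
a=cv2.resize(t['color'][140:265,190:385],None,fx=4,fy=4,interpolation=cv2.INTER_CUBIC)
cv2.imwrite('pics/t4c.png',cv2.cvtColor(a,cv2.COLOR_RGB2BGR))
H,S,V=cv2.split(cv2.cvtColor(t['color'],cv2.COLOR_RGB2HSV))
for nm,m,z in(('yel',(H>18)&(H<32)&(S>130)&(V>80),.066),('red',((H<6)|(H>174))&(S>150)&(V>80),.048)):
    k,l,st,ce=cv2.connectedComponentsWithStats(m.astype(np.uint8))
    for i in range(1,k):
        if st[i,4]>8 and 190<ce[i][0]<385: print(nm,st[i],onz(t,[ce[i]],z))
E
```

```text
t 7.55 press x,y from stop mm 0.5 -132.7 z 0.1812 x-axis [1.637e-01 9.865e-01 5.000e-04] z-axis [-2.e-04  5.e-04 -1.e+00] F [-0.5  0.2  0.4] grip 0.00017430139299265987 q6 1.2767042612201338
yel [298 196   4  12  26] [[0.52517506 0.01051926 0.066     ]]
red [335 205   9  10  40] [[ 0.51045924 -0.11285575  0.048     ]]
```

View pics/t4c.png

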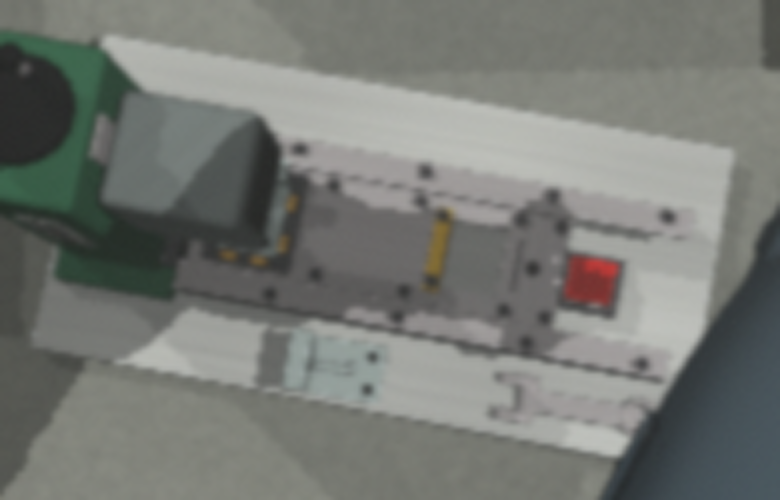

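The lip is now at crop (438,250), which is 90 mm in from where it started. The red stop stands uncovered behind the carriage at (592,281), its original spot. The bracket is under the head and the arm is clear.

```bash
python3 -c "
from h import *
print(env.hand_in())"
```

```text
the job is handed in; nothing more can be done
None
```

The job is handed in, with no verdict returned: the camera put the carriage lip 90 mm in from its start (fully home), the red stop uncovered behind it, and the arm clear.

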